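Slide the reference pan under the probe and wind the probe down

ROBOT

A 6-joint arm with a two-finger parallel gripper is mounted at the origin on the work surface. World frame = base frame: x ahead of the robot, y to its left, z up, the work surface at z = 0. Lengths are in m, angles in degrees, forces in N, time in s.
With the tool pointing down it reaches from about 0.35 to 0.875 m from the base axis. Payload 4.2 kg.
Tool frame: the origin (TCP) lies midway between the tips of the shut fingers; the grasp point (between the pads) lies 19 mm behind it; z points along the fingers, y is the line along which they close (so a half turn about z gives the same grasp; the last joint's range is limited). The gripper opens to 87 mm and grips with 3 to 60 N. Pads are 19 mm wide; open, the fingers measure 117 mm over their backs; the gripper's body (75 mm by 190 mm) begins 51 mm behind the grasp point.
Start: joints at [86.494, 22.042, 0.453, 0, -68.411, -14.817], TCP at [0.196, 0.593, 0.195] pointing down, gripper open.
Joint ranges: [-179.83, 179.83], [-69.29, 118.12], [-61.27, 80.66], [-181.25, 117.63], [-171.15, -9.14], [-177.46, 177.46]. Speed limits (degrees/s): [159.86, 159.86, 180, 180, 180, 180].

INTERFACE

Orientations are given as a 3x3 rotation matrix whose columns are the frame's x, y, z axes.
In Python, from station import * gives the robot as it stands.
- The arm moves only by the tool move_arm, never from a script. Its argument "targets" is text: rows parted by semicolons, each of 4 numbers parted by spaces: the shift along the world's x, y, z in units of 25 mm (1.0 is 25 mm), then the turn about the world's z in units of 5 degrees (1.0 is 5 degrees). In form: tx ty tz spin; .... A call has 1 to 10 rows; each row shifts and turns the commanded pose from where the row before left it; what a row does not reach is not made up. A row lasts 1/12 s, in which the tool goes at most 41.7 mm and 7.16 degrees, less where a joint would pass 70% of its speed; a pose out of reach is approached as far as the arm can. A call is refused whole if a number of a shift passes 1 or a number of a turn 1, either way. A call with a gripper value outside its range is refused whole. "gripper" is the finger opening in mm, from 0 to 87, set as the call begins (left out, the last holds). The fingers move at their own pace and stop on an object; the grip force is fixed at half the most. Time passes only in rows, so rows that do not move let the fingers close. It gives the time, the measured TCP pose, the force, the opening and the grip force at its end, in the units of the state.
- sense(): the state, without advancing time (a new reading comes with each control period).
- capture(name): name is "side" or "top" or "wrist"; returns a dict with "image" (384x512x3 uint8, blue, green, red), "fx", "fy", "cx", "cy" (pixels), "world_from_camera" (4x4, takes a point from camera to world coordinates); the wrist camera has in their place "hand_eye" (4x4, takes a point from camera to tool coordinates, whose origin is the TCP and whose axes are the flange's). Camera axes: x right, y up, looking along -z (the intrinsics and any distortion apply to the point x, -y, -z); pixel columns grow to the right and rows downward; lengths in m; the calibration is good to about 2 mm. A picture is of the moment at which its call begins: read the wrist's pose just before it. There is no depth.
- finish_job(): hands the job in; it is judged then, once.
The state is a dict: "time_s": time; "joints": joint angles; "joint_velocities": joint speeds; "effort": joint torques, N m; "tcp_pos": TCP position; "ee_rot": TCP orientation; "wrist_force": force on the tool from outside, world axes, zero at the start; "moment": the same for the moment, N m; "gripper_width": opening from 0.0 (shut) to 1.0 (fully open); "gripper_force": force on a finger pad.
Only numpy, scipy, OpenCV 4.12 (cv2) and the standard library are available. Lean on these libraries where they do the work, as an engineer would, in place of code of your own. Each camera call takes 0.05 s, during which the arm holds its last target. There are 200 camera calls.

TASK

On the red measuring stand, slide the small steel pan by its black handle from its place at the black ring until its round body stands wholly inside the white ring under the probe, keeping it flat on the red plate without lifting or tipping it. Then wind the black handwheel clockwise (seen from above) until its white pointer lines up with the yellow mark, which lowers the probe over the pan, and let go. Do not press on the probe, and leave the glassware, jar and paper roll where they stand.

Things in the scene. Friction and masses are not known exactly. Their poses are not given: they have to be found in the camera images.
- plate: red base plate of the stand, fixed, 340 (x) x 500 (y) x 12 mm thick; origin at the centre of its underside on the table. A steel post, 32 mm diameter and 202 mm high, rises from it at x +130, y 0 mm. A black drive housing 22 mm wide and 12 mm high lies on it from the handwheel to the post, along y -170 and then x +130 mm, clear of the rings
- white_ring (a point): centre of the white painted ring (inner diameter 100 mm) on the plate's top face, straight below the probe; where the pan must end
- black_ring (a point): centre of the black painted ring (inner diameter 100 mm) on the plate's top face, 165 mm to the +y side of the white one; the pan starts on or near it
- pan: loose steel pan with a white disc inside, outer diameter 76 mm at the foot and 80 mm at the rim, 30 mm high, about 0.4 kg; origin at the centre of its underside, z up. Its straight black handle points along the pan's -x: a bar 12 mm wide (y), 10 mm high (22 to 32 mm above the underside), reaching to 155 mm from the pan's centre
- handle (a point): grip point in the middle of the pan's handle bar: 105 mm from the pan's centre along its -x and 27 mm above its underside
- probe: black probe head 34 mm in diameter on a 75 mm arm from the post, over the white ring; origin at the centre of its nose's lower face, 92 mm above the table when fully up; it comes down 10 mm for each radian of the handwheel. The pan (rim 42 mm above the table) passes freely beneath it
- wheel (a joint): angle of the handwheel in rad: 0 to 4.0, growing clockwise seen from above; the white pointer meets the yellow mark at 2.6. It starts between 0 and 0.5 and stays where it is left
- wheel_center (a point): on the handwheel's vertical axis at mid height of its rim. The wheel is a black disc 56 mm in diameter and 20 mm thick, its top 66 mm above the table; below it is a gap of 18 mm down to a fixed grey dial disc 86 mm in diameter, top 28 mm above the table
- pointer (a point): outer end of the white pointer line on the top face of the handwheel, 26 mm from its axis; turns with the wheel
- yellow_mark (a point): yellow mark on the fixed dial disc, at its far (+x of the plate) side, 35 mm from the wheel's axis
- vial: small closed glass bottle with a black cap, 38 mm diameter, 85 mm high, standing on the plate; origin at the centre of its underside; leave alone
- beaker: small glass beaker, 46 mm diameter, 55 mm high, standing on the plate; origin at the centre of its underside; leave alone
- jar: white jar with a blue lid, 90 mm diameter, 170 mm high, on the table; origin at the centre of its underside; leave alone
- roll: white paper roll standing on end, 90 mm diameter, 100 mm high, on the table; origin at the centre of its underside; leave alone
Not all that is in view belongs to the job. Of the things shaped like the pan, the steel one is meant.

How it is judged (in metres and radians):
On the way, in this order (a step that is already met when the one before it is completed fails the run):
1. the pan stands inside the white ring, flat and at rest (horizontal distance between pan and white_ring below 0.012 m and z of pan in the frame of plate below 0.016 m and angle between pan's own z axis and vertical below 0.08 rad and linear speed of pan below 0.02 m/s), for 0.2 s.
2. the handwheel's pointer is at the yellow mark (value of joint wheel between 2.4 and 2.8 rad), for 0.2 s.
At the end, for the whole second after the job is handed in: The pan rests flat on the plate, its centre within 12 mm of the white ring's centre; the handwheel stands at 2.6 rad (pointer on the yellow mark) within 0.2 rad; vial, beaker, jar and roll stand upright within 20 mm of where they started (all of step 2 and horizontal distance between pan and white_ring below 0.012 m and z of pan in the frame of plate below 0.016 m and angle between pan's own z axis and vertical below 0.08 rad and linear speed of pan below 0.01 m/s and angle between each of vial, beaker, jar, roll's own z axis and vertical below 0.1 rad and distance of each of vial, beaker, jar, roll from where it was at the start of the episode below 0.02 m); the robot touches nothing.
It fails at once if the pan is lifted (its underside's centre more than 6 mm off the plate) (z of pan in the frame of plate above 0.018 m).
It fails at once if the pan is tipped by more than 0.2 rad (angle between pan's own z axis and vertical above 0.2 rad).
It fails at once if the robot presses on the probe with more than 5 N (contact force between any of the arm, the fingers and probe above 5 N).
It fails at once if a bystander (vial, beaker, jar or roll) is shifted by more than 20 mm or knocked over (distance of any of vial, beaker, jar, roll from where it was at the start of the episode above 0.02 m or angle between any of vial, beaker, jar, roll's own z axis and vertical above 0.5 rad).
It also fails if it takes over 58 s, if anything falls off the work surface, if the arm or the gripper's body presses on something with over 40 N, if the wrist force passes 120 N, or if a joint passes its speed limit or range.

## Working session

There is one attempt and no reset: what is moved stays moved. The work goes in short steps, Python scripts to look and compute and a tool call to move; the robot and the scene stay as the last step left them, time stands still between calls to the robot, and variables do not carry over. Pictures are saved under pics/ and viewed, at most 10 in all, crops included, and the job is handed in when it is done.

Besides the shell and the picture viewer there is one more tool, called by a JSON object that holds its "op" and its "data". move_arm: Moves the arm, as the interface text tells. Its arguments: {"type":"object","properties":{"targets":{"type":"string"},"gripper":{"type":"number"}},"required":["targets"]}

```bash
mkdir -p pics; ls
python3 - <<'E'
from station import *
import cv2, json, numpy as np
s=sense(); print({k:np.round(v,3).tolist() for k,v in s.items()})
for n in("top","side"):
    c=capture(n); cv2.imwrite(f"pics/{n}0.png",c["image"]); 
    np.savez(f"{n}.npz",**{k:v for k,v in c.items() if k!="image"},image=c["image"])
    print(n,c["fx"],c["fy"],c["cx"],c["cy"],np.round(c["world_from_camera"],3).tolist(),[k for k in c])
E
```

```text
pics
{'time_s': 0.0, 'joints': [86.492, 22.09, 0.38, -0.028, -68.411, -14.818], 'joint_velocities': [0.06, -0.015, 0.012, 0.064, 0.104, 0.029], 'effort': [0.001, -39.067, 18.741, 4.22, 0.011, -0.0], 'tcp_pos': [0.196, 0.593, 0.194], 'ee_rot': [[0.949, -0.315, -0.001], [-0.315, -0.949, -0.002], [0.0, 0.002, -1.0]], 'wrist_force': [-0.584, -0.355, -0.553], 'moment': [-0.056, -0.01, -0.046], 'gripper_force': 0.0, 'gripper_width': 0.995}
top 449.3684190910556 449.3684190910556 257.8253121652052 193.2384725356624 [[-0.003, 0.985, -0.17, 0.261], [-1.0, -0.003, 0.002, 0.015], [0.001, 0.17, 0.985, 1.315], [0.0, 0.0, 0.0, 1.0]] ['image', 'fx', 'fy', 'cx', 'cy', 'world_from_camera']
side 359.10193326712186 359.10193326712186 252.26389341284488 188.12093698418482 [[0.987, 0.118, -0.112, 0.376], [-0.162, 0.716, -0.678, -0.729], [-0.0, 0.688, 0.726, 0.864], [0.0, 0.0, 0.0, 1.0]] ['image', 'fx', 'fy', 'cx', 'cy', 'world_from_camera']
```

Run:
```python
import cv2, numpy as np
a=cv2.imread("pics/top0.png");b=cv2.imread("pics/side0.png")
cv2.imwrite("pics/topL.png",cv2.resize(a,(800,600),interpolation=cv2.INTER_CUBIC))
cv2.imwrite("pics/sideL.png",cv2.resize(b,(800,600),interpolation=cv2.INTER_CUBIC))
```

```text
(no output)
```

View pics/topL.png

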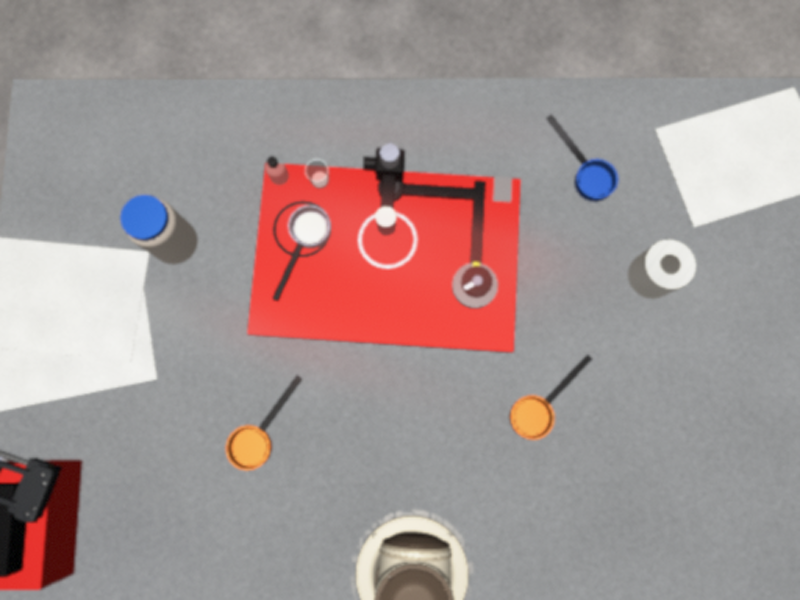

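View pics/sideL.png

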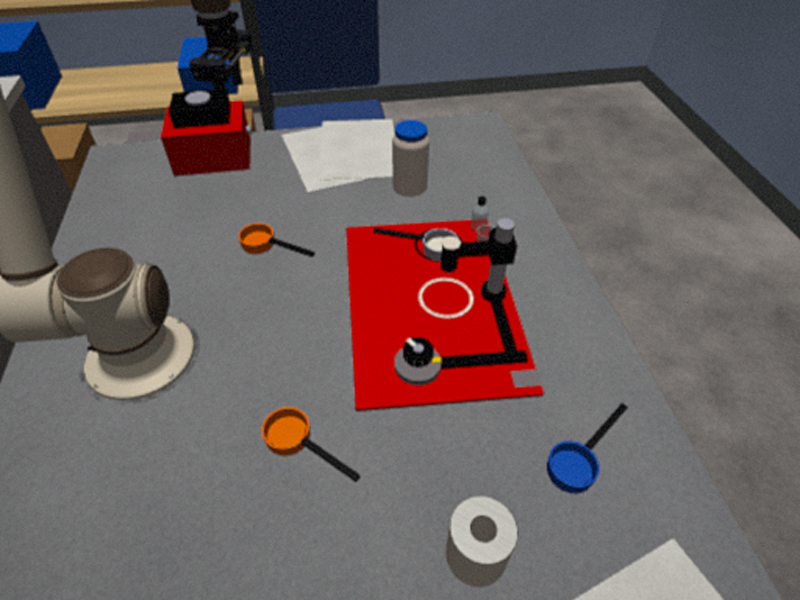

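The top view (800-px scale) shows the steel pan with a white disc at (310,228) and its handle running to (277,298). The white ring is at (388,240), the wheel at (475,285) with its yellow mark at (476,264), and the post at (390,155). Pan-shaped things are steel (310,228), orange (248,447) and (532,417), and blue (597,180). The one on the plate at the black ring is the steel pan with the white disc, so that is the one meant.

```bash
cat > h.py <<'E'
import cv2, numpy as np
def ray(c,uv,z,T=None):
    T=c["world_from_camera"] if T is None else T
    d=T[:3,:3]@np.array([(uv[0]-c["cx"])/c["fx"],-(uv[1]-c["cy"])/c["fy"],-1.])
    o=T[:3,3]; return (o+d*(z-o[2])/d[2])
def proj(c,p,T=None):
    T=c["world_from_camera"] if T is None else T
    q=np.linalg.inv(T)@np.r_[p,1]
    return np.array([c["cx"]+c["fx"]*q[0]/-q[2], c["cy"]-c["fy"]*q[1]/-q[2]])
def blobs(m,amin):
    n,l,s,ce=cv2.connectedComponentsWithStats(m.astype(np.uint8))
    return [(l==i,s[i].tolist(),ce[i].round(1).tolist()) for i in range(1,n) if s[i][4]>=amin]
E
python3 - <<'E'
from h import *
c=dict(np.load("top.npz")); im=c["image"]; hsv=cv2.cvtColor(im,cv2.COLOR_BGR2HSV)
H,S,V=cv2.split(hsv)
red=((H<8)|(H>172))&(S>150)&(V>100)
bl=max(blobs(red,1000),key=lambda t:t[1][4]); print("red",bl[1:])
cn,_=cv2.findContours(bl[0].astype(np.uint8),cv2.RETR_EXTERNAL,cv2.CHAIN_APPROX_NONE)
hull=cv2.convexHull(max(cn,key=cv2.contourArea))
quad=cv2.approxPolyN(hull,4,ensure_convex=True)[0] if hasattr(cv2,"approxPolyN") else cv2.approxPolyDP(hull,8,True)[:,0]
P=np.array([ray(c,q,.012)[:2] for q in quad]); print("quad",quad.tolist(),P.round(4).tolist(),"centre",P.mean(0).round(4))
print("edges",[(np.linalg.norm(P[i]-P[i-1]).round(4),np.degrees(np.arctan2(*(P[i]-P[i-1])[::-1])).round(2)) for i in range(4)])
# white things in plate area
x0,y0,w,h,_=bl[1]
roi=np.zeros_like(red); roi[y0:y0+h,x0:x0+w]=1
for m,s,ce in blobs((S<70)&(V>150)&roi,15): print("white",s,ce)
yel=(H>20)&(H<35)&(S>120)&(V>100)&roi
for m,s,ce in blobs(yel,2): print("yellow",s,ce,ray(c,ce,.028).round(4))
for m,s,ce in blobs((V<70)&roi&(S<150),30): print("dark",s,ce)
cv2.imwrite("pics/crop.png",cv2.resize(im[y0-20:y0+h+10,x0-10:x0+w+10],None,fx=4,fy=4,interpolation=cv2.INTER_CUBIC)[:600,:800]); print(x0,y0,w,h)
E
```

```text
red ([159, 105, 174, 120, 14107], [245.5, 169.8])
quad [[332, 114], [328, 225], [158, 213], [170, 104]] [[0.7301, -0.2128], [0.3922, -0.1907], [0.4287, 0.3048], [0.7631, 0.28]] centre [0.5785 0.0453]
edges [(np.float64(0.4939), np.float64(-93.84)), (np.float64(0.3386), np.float64(176.26)), (np.float64(0.4969), np.float64(85.79)), (np.float64(0.3354), np.float64(-4.25))]
white [159, 105, 10, 91, 470] [161.9, 137.1]
white [208, 105, 23, 2, 39] [220.1, 105.4]
white [260, 105, 73, 24, 636] [305.5, 111.0]
white [200, 112, 9, 8, 46] [204.6, 115.6]
white [185, 132, 26, 26, 461] [198.5, 145.2]
white [229, 132, 38, 40, 362] [247.1, 148.4]
white [329, 150, 4, 75, 156] [331.2, 196.1]
white [290, 169, 28, 28, 343] [302.2, 185.1]
white [159, 215, 145, 10, 766] [208.8, 221.1]
yellow [303, 167, 4, 3, 9] [304.4, 168.3] [ 0.5577 -0.1238  0.028 ]
dark [233, 105, 77, 31, 596] [270.1, 118.4]
159 105 174 120
```

View pics/crop.png

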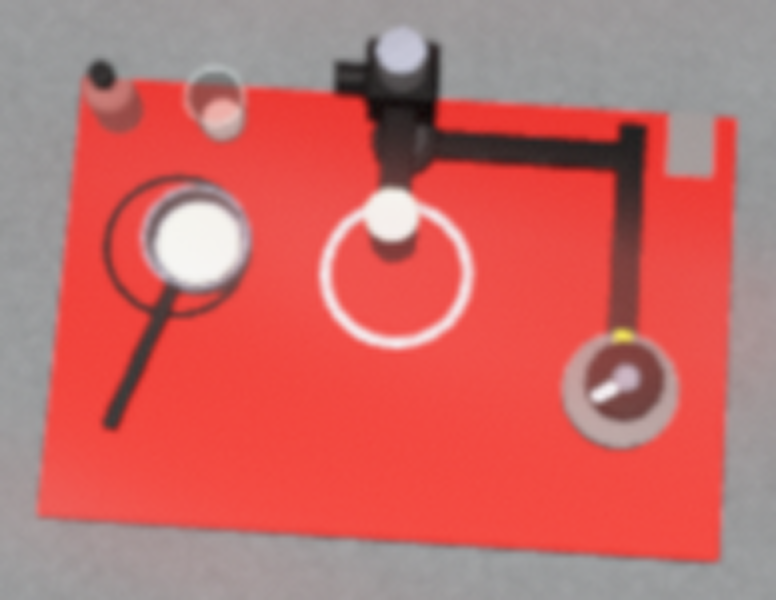

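The enlarged crop confirms it: the pan with a steel rim and white disc is at crop (197,238), handle end at (111,425), overlapping the black ring at (175,245). The white ring is at (397,274) and the wheel at (623,382), with its pointer running to the lower left, ending near (595,398).

```bash
cat > meas.py <<'E'
from h import *
def ell(m):
    cn,_=cv2.findContours(m.astype(np.uint8),cv2.RETR_EXTERNAL,cv2.CHAIN_APPROX_NONE)
    return cv2.fitEllipse(cv2.convexHull(max(cn,key=len)))
E
python3 - <<'E'
from meas import *
c=dict(np.load("top.npz")); im=c["image"]; H,S,V=cv2.split(cv2.cvtColor(im,cv2.COLOR_BGR2HSV))
g=lambda x,y:(149+x/4,85+y/4)
w=(S<110)&(V>140)
ring=np.zeros_like(w); ring[135:175,226:270]=w[135:175,226:270]; ys,xs=np.nonzero(ring)
k=~((abs(xs-247)<10)&(ys<145)); e=cv2.fitEllipse(np.c_[xs,ys][k].astype(np.float32)); print("ring",e,ray(c,e[0],.012).round(4), "eye",ray(c,g(397,274),.012).round(4))
disc=(S<60)&(V>170); disc[:, :184]=0; disc[:,213:]=0; disc[:131]=0; disc[160:]=0
e=ell(disc); print("disc",e)
print("rim eye",ray(c,g(196,238),.042).round(4), "disc z.02",ray(c,e[0],.02).round(4))
print("disc diam mm", max(e[1])*np.linalg.norm(ray(c,(200,140),.03)-ray(c,(201,140),.03))*1000)
d=(V<90); m=np.zeros_like(d); m[163:194,172:195]=d[163:194,172:195]
ys,xs=np.nonzero(m); P=np.array([ray(c,(x,y),.044)[:2] for x,y in zip(xs,ys)])
mu=P.mean(0); U,s,Vt=np.linalg.svd(P-mu); v=Vt[0]*np.sign(Vt[0,0]); t=(P-mu)@v
print("handle n",len(P),"mid",mu.round(4),"ang",np.degrees(np.arctan2(v[1],v[0])).round(2),"end",(mu+v*t.min()).round(4), "pan ctr from end", (mu+v*(t.min()+.155)).round(4), "grip",(mu+v*(t.min()+.05)).round(4))
for n,p,z in (("wheel top hub",(626,378),.070),("wheel disc",(624,381),.066),("dial",(620,389),.028),("pointer tip",(594,398),.066),("yellow",(623,336),.028),("post top",(401,48),.214),("probe?",(391,215),.1)): print(n,ray(c,g(*p),z).round(4))
d=dict(np.load("side.npz")); si=d["image"]
cv2.imwrite("pics/sidecrop.png",cv2.resize(si[140:250,225:345],None,fx=5,fy=5,interpolation=cv2.INTER_CUBIC))
E
```

```text
ring ((247.67149353027344, 153.31072998046875), (34.10184860229492, 36.00798034667969), 86.64555358886719) [0.6077 0.0431 0.012 ] eye [0.6071 0.0414 0.012 ]
disc ((198.3802490234375, 145.63067626953125), (20.765531539916992, 24.994924545288086), 71.18447875976562)
rim eye [0.6267 0.1881 0.042 ] disc z.02 [0.6295 0.1898 0.02  ]
disc diam mm 74.0456097927547
handle n 71 mid [0.5312 0.2303] ang -23.24 end [0.4907 0.2477] pan ctr from end [0.6331 0.1865] grip [0.5366 0.2279]
wheel top hub [ 0.5155 -0.1217  0.07  ]
wheel disc [ 0.5142 -0.1207  0.066 ]
dial [ 0.5159 -0.1218  0.028 ]
pointer tip [ 0.502  -0.0992  0.066 ]
yellow [ 0.5555 -0.1248  0.028 ]
post top [0.7039 0.0349 0.214 ]
probe? [0.6264 0.0439 0.1   ]
```

View pics/sidecrop.png

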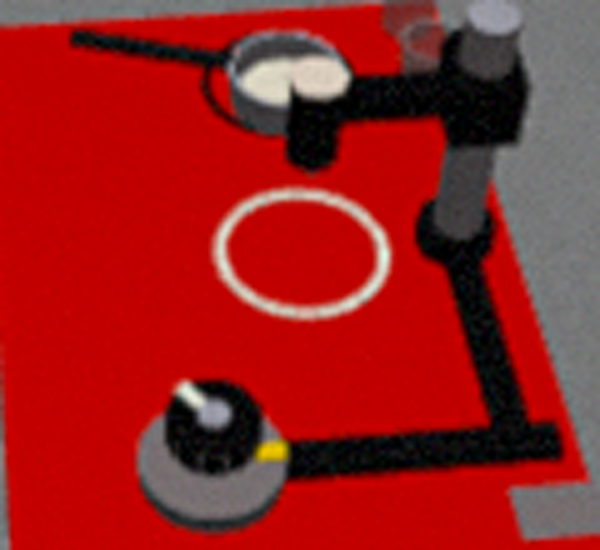

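The side view shows the white ring centred at crop (301,253), the post base at (454,235), the wheel at (213,428) with its pointer to the upper left, and the yellow mark at (272,452). It agrees with the top-view measurements:

| Point | Position (m) |
|---|---|
| White ring | (0.607, 0.042) |
| Handle grip point | (0.532, 0.229), yaw about -23° |
| Wheel | (0.5147, -0.1207), about 125° clockwise still to go |

I'll move above the handle now.

{"op": "move_arm", "data": {"targets": "0.5 -0.5 0 -0.2; 0.9 -1 0 -0.2; 0.9 -1 0 -0.2; 0.9 -1 0 -0.2; 0.9 -1 0 -0.1; 0.9 -1 0 0; 0.9 -1 0 0; 0.9 -1 0 0; 0.9 -1 0 0; 0.9 -1 0 0", "gripper": 60}}

```text
time_s: 0.93
tcp_pos: [0.4122, 0.3535, 0.1947]
ee_rot: [[0.921, -0.388, -0.0], [-0.388, -0.921, -0.0], [-0.0, 0.001, -1.0]]
wrist_force: [-0.1, 0.2, 0.0]
gripper_width: 0.689
gripper_force: 0.0
```

Run:
```python
from h import *
d=dict(np.load("side.npz"))
g=lambda x,y:(225+x/5,140+y/5)
for n,p,z in (("ring",(301.5,253),.012),("rim",(288,82),.042),("handle end",(72,39),.042),("wheel",(213,426),.066),("dial",(212,465),.028),("ptip",(180,388),.066),("yellow",(272,452),.028)): print(n,ray(d,g(*p),z).round(4))
```

```text
ring [0.611  0.0388 0.012 ]
rim [0.6297 0.1704 0.042 ]
handle end [0.4894 0.2396 0.042 ]
wheel [ 0.5178 -0.1307  0.066 ]
dial [ 0.5186 -0.1296  0.028 ]
ptip [ 0.5045 -0.1011  0.066 ]
yellow [ 0.5545 -0.1262  0.028 ]
```

{"op": "move_arm", "data": {"targets": "0.8 -0.8 0 0; 0.8 -0.8 0 0; 0.8 -0.8 0 0; 0.8 -0.8 0 0; 0.8 -0.8 0 0; 0.4 -0.5 0 0; 0.2 -0.2 0 0; 0 0 0 0; 0 0 0 0"}}

```text
time_s: 1.68
tcp_pos: [0.5261, 0.2381, 0.1946]
ee_rot: [[0.921, -0.389, -0.001], [-0.389, -0.921, -0.0], [-0.001, 0.0, -1.0]]
wrist_force: [-0.5, -0.8, -0.5]
gripper_width: 0.692
gripper_force: 0.0
```

```bash
cat > w.py <<'E'
from h import *
from station import *
def wrist(name):
    s=sense(); c=capture("wrist"); T=np.eye(4); T[:3,:3]=s["ee_rot"]; T[:3,3]=s["tcp_pos"]
    c["world_from_camera"]=T@np.array(c["hand_eye"]); np.savez(name+".npz",**c)
    cv2.imwrite(f"pics/{name}.png",cv2.resize(c["image"],(768,576),interpolation=cv2.INTER_CUBIC))
    print(np.round(s["tcp_pos"],4),np.degrees(np.arctan2(s["ee_rot"][1][0],s["ee_rot"][0][0])).round(2),np.round(c["world_from_camera"],3).tolist()); return c
E
python3 -c "
from w import *
wrist('w1')"
```

```text
[0.5261 0.2381 0.1946] -22.87 [[-0.388, 0.891, 0.234, 0.591], [-0.921, -0.376, -0.098, 0.212], [0.001, -0.254, 0.967, 0.384], [0.0, 0.0, 0.0, 1.0]]
```

View pics/w1.png

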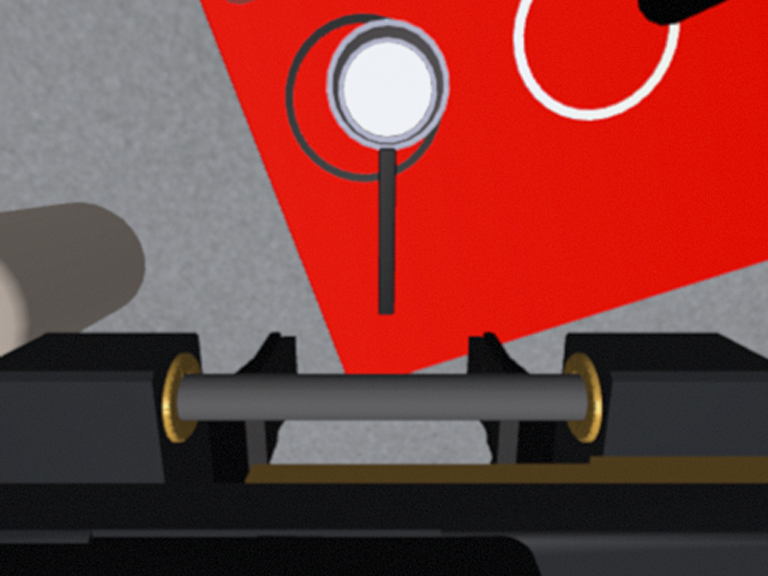

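The wrist view shows the pan rim centred at (388,85). The handle runs straight down to its end at (386,314), aligned with the gripper, and part of the white ring is visible around (597,40).

Run:
```python
from h import *
c=dict(np.load("w1.npz",allow_pickle=True)); im=c["image"]; H,S,V=cv2.split(cv2.cvtColor(im,cv2.COLOR_BGR2HSV))
g=lambda x,y:((x-.5)/1.5,(y-.5)/1.5)
print("rim",ray(c,g(388,84.5),.042).round(4))
for r in(170,230,300): print("h",ray(c,g(387,r),.044).round(4))
print("end",ray(c,g(386.5,314),.036).round(4))
w=(S<60)&(V>180); w[:, :335]=0; w[90:]=0; w[:18,420:]=0
ys,xs=np.nonzero(w); P=np.array([ray(c,(x,y),.012)[:2] for x,y in zip(xs,ys)])
A=np.c_[2*P,np.ones(len(P))]; s=np.linalg.lstsq(A,(P**2).sum(1),rcond=None)[0]; print("ring",len(P),s[:2].round(4),np.sqrt(s[2]+s[:2]@s[:2]).round(4))
```

```text
rim [0.6319 0.1903 0.042 ]
h [0.5827 0.2116 0.044 ]
h [0.5455 0.2272 0.044 ]
h [0.4991 0.2466 0.044 ]
end [0.4872 0.2519 0.036 ]
ring 1157 [0.6103 0.0443] 0.053
```

{"op": "move_arm", "data": {"targets": "0.18 -0.15 -0.8 0; 0.18 -0.14 -0.9 0; 0 0 -0.9 0; 0 0 -0.9 0; 0 0 -0.9 0; 0 0 -0.9 0; 0 0 -0.8 0; 0 0 -0.5 0; 0 0 -0.3 0; 0 0 0 0"}}

```text
time_s: 2.57
tcp_pos: [0.5339, 0.2313, 0.0208]
ee_rot: [[0.922, -0.387, -0.003], [-0.387, -0.922, -0.002], [-0.002, 0.003, -1.0]]
wrist_force: [-0.1, -0.5, 0.5]
gripper_width: 0.691
gripper_force: 0.0
```

Close on the handle, which is 12 mm wide.

{"op": "move_arm", "data": {"targets": "0 0 0 0; 0 0 0 0; 0 0 0 0; 0 0 0 0; 0 0 0 0; 0 0 0 0; 0 0 0 0; 0 0 0 0; 0 0 0 0; 0 0 0 0", "gripper": 0}}

```text
time_s: 3.4
tcp_pos: [0.5355, 0.231, 0.0223]
ee_rot: [[0.922, -0.388, 0.0], [-0.388, -0.922, -0.0], [0.0, 0.0, -1.0]]
wrist_force: [0.1, 0.5, -0.4]
gripper_width: 0.039
gripper_force: 0.0
```

Run:
```python
from w import *
c=wrist('w2'); print(sense()["gripper_width"],sense()["gripper_force"])
s=capture("side")["image"]; 
a=cv2.resize(c["image"],(400,300)); b=cv2.resize(s[100:220,190:350],(400,300),interpolation=cv2.INTER_CUBIC)
cv2.imwrite("pics/c2.png",np.hstack([a,b]))
```

```text
[0.5355 0.231  0.0223] -22.83 [[-0.388, 0.892, 0.234, 0.6], [-0.922, -0.375, -0.098, 0.205], [0.001, -0.254, 0.967, 0.212], [0.0, 0.0, 0.0, 1.0]]
0.025495621059498562 0.0
```

View pics/c2.png

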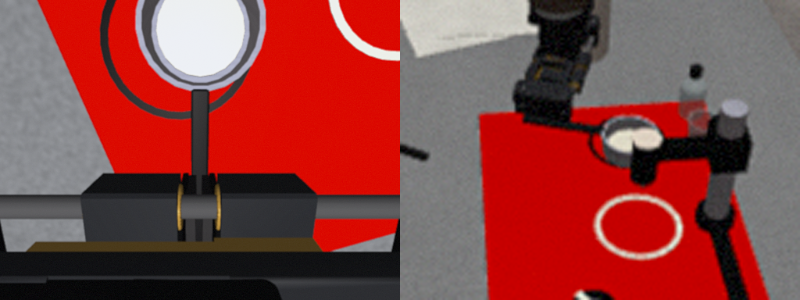

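The left half (wrist) shows the fingers closed about the handle line at (200,175-240), with the pan unmoved. The reported opening is smaller than the 12 mm handle, so I'll let it settle and read again.

{"op": "move_arm", "data": {"targets": "0 0 0 0; 0 0 0 0; 0 0 0 0"}}

```text
time_s: 3.75
tcp_pos: [0.5355, 0.231, 0.0223]
ee_rot: [[0.922, -0.388, -0.0], [-0.388, -0.922, -0.0], [-0.0, 0.0, -1.0]]
wrist_force: [0.3, 0.0, 0.4]
gripper_width: 0.004
gripper_force: 0.0
```

Run:
```python
from w import *
s=sense(); print(s["gripper_width"],s["gripper_force"],s["wrist_force"],s["moment"])
c=dict(np.load("w2.npz",allow_pickle=True))
for p in ([.5355,.231,.022],[.5355,.231,.044],[.488,.2515,.044],[.5355+.0095*.92,.231-.0095*.39,.041]): print(p,proj(c,p).round(0)/1.28)
im=c["image"]; cv2.imwrite("pics/w2c.png",cv2.resize(im[200:330,190:320],None,fx=4.5,fy=4.5,interpolation=cv2.INTER_CUBIC))
```

```text
0.0040573846831670115 0.0 [0.34935543 0.02880699 0.39694759] [ 0.11103375 -0.02023783  0.02682973]
[0.5355, 0.231, 0.022] [200.      174.21875]
[0.5355, 0.231, 0.044] [200.      185.15625]
[0.488, 0.2515, 0.044] [199.21875 249.21875]
[0.54424, 0.22729500000000002, 0.041] [200.      171.09375]
```

View pics/w2c.png

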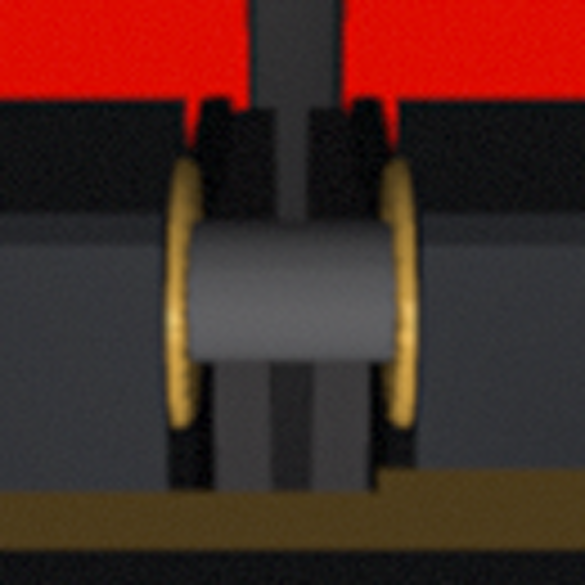

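The enlarged crop shows the shut fingertips at (200-385,100) covering the handle (250-340), which still runs on beneath the slit. So the fingers shut above the handle, not around it. I'll cross-check heights between the cameras before going lower.

Run:
```python
from meas import *
t=dict(np.load("top.npz")); s=dict(np.load("side.npz")); w1=dict(np.load("w1.npz",allow_pickle=True)); w2=dict(np.load("w2.npz",allow_pickle=True))
im=s["image"]; H,S,V=cv2.split(cv2.cvtColor(im,cv2.COLOR_BGR2HSV))
def tri(obs):
    A=[];b=[]
    for c,uv in obs:
        T=c["world_from_camera"]; d=T[:3,:3]@np.array([(uv[0]-c["cx"])/c["fx"],-(uv[1]-c["cy"])/c["fy"],-1.]); d/=np.linalg.norm(d)
        M=np.eye(3)-np.outer(d,d); A.append(M); b.append(M@T[:3,3])
    A=np.vstack(A);b=np.hstack(b); x=np.linalg.lstsq(A,b,rcond=None)[0]; return x.round(4),np.linalg.norm(A@x-b).round(4)
g=lambda x,y:(149+x/4-.4,85+y/4-.4); gs=lambda x,y:(225+x/5-.4,140+y/5-.4); gw=lambda x,y:((x-.5)/1.5,(y-.5)/1.5)
print("fx w",w1["fx"],w1["cx"],w1["cy"])
print("ring",tri([(t,g(397,274)),(s,gs(301.5,253))]))
print("handle end t,s",tri([(t,g(110,427)),(s,gs(72,39))]), "t,w",tri([(t,g(110,427)),(w1,gw(386,314))]),"s,w",tri([(s,gs(72,39)),(w1,gw(386,314))]))
print("rim t,s",tri([(t,g(196,238)),(s,gs(290,72))]), "w1,t",tri([(w1,gw(388,84.5)),(t,g(196,238))]))
# handle end height from two wrist pictures via handle/rim joint
print("rim/handle joint w1,w2", tri([(w1,gw(387,149)),(w2,(200*1.28,90*1.28))]))
print("yellow",tri([(t,g(623,336)),(s,gs(272,452))]),"wheel",tri([(t,g(626,378)),(s,gs(213,411))]))
```

```text
fx w 329.2859433863701 254.28321720293587 192.2733678930464
ring (array([0.6098, 0.0426, 0.0097]), np.float64(0.0012))
handle end t,s (array([0.4889, 0.2495, 0.0356]), np.float64(0.0005)) t,w (array([0.4881, 0.2506, 0.0374]), np.float64(0.0021)) s,w (array([0.4882, 0.2519, 0.0345]), np.float64(0.0019))
rim t,s (array([0.6324, 0.1903, 0.0344]), np.float64(0.0032)) w1,t (array([0.6325, 0.1903, 0.0292]), np.float64(0.0017))
rim/handle joint w1,w2 (array([0.5952, 0.2062, 0.0368]), np.float64(0.0001))
yellow (array([ 0.5554, -0.1237,  0.0272]), np.float64(0.0021)) wheel (array([ 0.5178, -0.1208,  0.0685]), np.float64(0.0011))
```

Camera heights agree (handle at z of about 0.036-0.044), so the pan is where I thought. In the wrist view the open fingertips look about 25 mm nearer than the TCP, so they may sit higher than nominal. I'll open and feel downward in small steps, watching the force.

{"op": "move_arm", "data": {"targets": "0 0 0 0; 0 0 0 0; 0 0 0 0; 0 0 0 0; 0 0 0 0; 0 0 0 0; 0 0 0 0; 0 0 -0.1 0; 0 0 -0.1 0; 0 0 0 0", "gripper": 40}}

```text
time_s: 4.58
tcp_pos: [0.535, 0.2307, 0.0166]
ee_rot: [[0.922, -0.388, -0.001], [-0.388, -0.922, -0.001], [-0.001, 0.001, -1.0]]
wrist_force: [0.0, -0.1, 1.4]
gripper_width: 0.457
gripper_force: 0.0
```

Run:
```python
from w import *
c=wrist('w3'); print(sense()["gripper_width"],sense()["wrist_force"])
im=c["image"]; V=im.max(2)
cv2.imwrite("pics/w3c.png",cv2.resize(im[150:330,130:380],(800,576),interpolation=cv2.INTER_CUBIC))
```

```text
[0.535  0.2307 0.0166] -22.84 [[-0.388, 0.891, 0.235, 0.6], [-0.922, -0.376, -0.097, 0.205], [0.002, -0.254, 0.967, 0.206], [0.0, 0.0, 0.0, 1.0]]
0.45813108826849563 [0.73614215 0.25461608 0.24829023]
```

View pics/w3c.png

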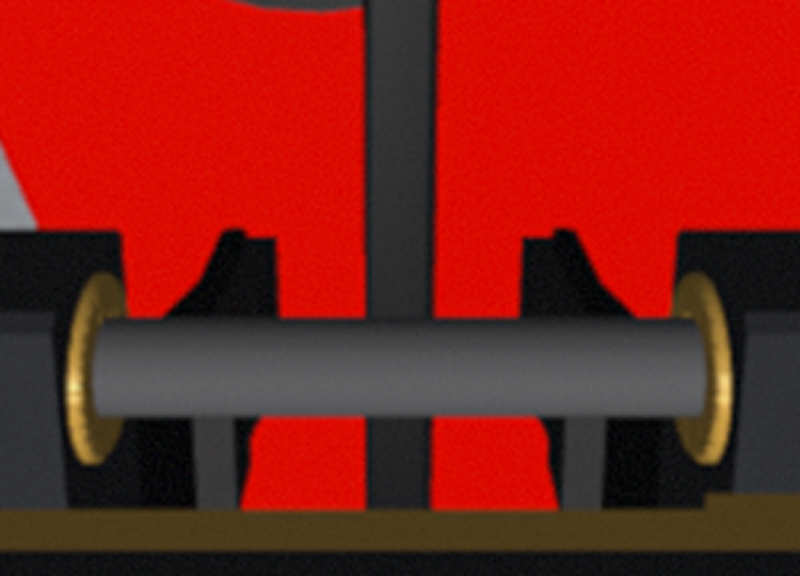

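The wrist view shows the handle (365-435) centred between the fingers (277..522), and the tips spanning 245 px. That puts them level with the handle top (z about 0.044), so the real fingertips end about 27 mm above the reported TCP. I'll descend about 20 mm more in guarded steps.

{"op": "move_arm", "data": {"targets": "0 0 -0.2 0; 0 0 -0.2 0; 0 0 -0.2 0; 0 0 0 0"}}

```text
time_s: 4.97
tcp_pos: [0.5345, 0.2304, 0.0008]
ee_rot: [[0.922, -0.388, -0.002], [-0.388, -0.922, -0.002], [-0.002, 0.002, -1.0]]
wrist_force: [0.2, -0.6, -0.7]
gripper_width: 0.459
gripper_force: 0.0
```

The reported TCP is below the plate top with no contact, which confirms the offset. A little lower, then close.

{"op": "move_arm", "data": {"targets": "0 0 -0.1 0; 0 0 -0.1 0; 0 0 0 0"}}

```text
time_s: 5.22
tcp_pos: [0.5352, 0.2308, -0.0032]
ee_rot: [[0.922, -0.388, -0.001], [-0.388, -0.922, -0.0], [-0.001, 0.001, -1.0]]
wrist_force: [-0.9, 1.0, -0.6]
gripper_width: 0.455
gripper_force: 0.0
```

{"op": "move_arm", "data": {"targets": "0 0 0 0; 0 0 0 0; 0 0 0 0; 0 0 0 0; 0 0 0 0; 0 0 0 0; 0 0 0 0; 0 0 0 0", "gripper": 0}}

```text
time_s: 5.88
tcp_pos: [0.5354, 0.2309, -0.0025]
ee_rot: [[0.922, -0.388, -0.0], [-0.388, -0.922, -0.0], [-0.0, 0.0, -1.0]]
wrist_force: [0.4, -0.9, 0.9]
gripper_width: 0.138
gripper_force: 30.0
```

Gripped: 12 mm opening, 30 N. Slide the pan by about (-21.6, -146.5) mm, level.

{"op": "move_arm", "data": {"targets": "-0.03 -0.15 0 0; -0.05 -0.3 0 0; -0.06 -0.4 0 0; -0.06 -0.4 0 0; -0.06 -0.4 0 0; -0.06 -0.4 0 0; -0.06 -0.4 0 0; -0.06 -0.4 0 0; -0.06 -0.3 0 0; -0.03 -0.15 0 0"}}

```text
time_s: 6.72
tcp_pos: [0.5219, 0.1472, -0.0025]
ee_rot: [[0.921, -0.389, -0.0], [-0.389, -0.921, -0.0], [-0.0, 0.0, -1.0]]
wrist_force: [0.0, 2.4, 1.2]
gripper_width: 0.13
gripper_force: 30.1
```

{"op": "move_arm", "data": {"targets": "-0.03 -0.2 0 0; -0.06 -0.4 0 0; -0.06 -0.4 0 0; -0.06 -0.4 0 0; -0.06 -0.4 0 0; -0.06 -0.4 0 0; -0.04 -0.25 0 0; -0.02 -0.11 0 0; 0 0 0 0; 0 0 0 0"}}

```text
time_s: 7.55
tcp_pos: [0.5122, 0.0839, -0.0027]
ee_rot: [[0.921, -0.389, -0.001], [-0.389, -0.921, -0.001], [-0.0, 0.001, -1.0]]
wrist_force: [1.2, -1.6, 1.6]
gripper_width: 0.136
gripper_force: 30.0
```

```bash
cat > ck.py <<'E'
from w import *
import sys
c=wrist(sys.argv[1]); im=c["image"]; H,S,V=cv2.split(cv2.cvtColor(im,cv2.COLOR_BGR2HSV))
for m,s,ce in blobs((S<60)&(V>180),40): print(s,ce)
E
python3 ck.py w4
python3 - <<'E'
from w import *
for n in("top","side"):
    c=capture(n); np.savez(n+"4.npz",**c)
a=capture("top")["image"];b=capture("side")["image"]; w=cv2.imread("pics/w4.png")
cv2.imwrite("pics/c4.png",np.hstack([cv2.resize(w[:432],(400,225)),cv2.resize(b[140:224,225:374],(400,225),interpolation=cv2.INTER_CUBIC)]))
E
```

```text
[ 0.5122  0.0839 -0.0027] -22.87 [[-0.389, 0.891, 0.235, 0.577], [-0.921, -0.376, -0.097, 0.058], [0.002, -0.254, 0.967, 0.187], [0.0, 0.0, 0.0, 1.0]]
[137, 0, 105, 144, 2291] [173.3, 81.0]
[158, 0, 197, 117, 2277] [256.3, 67.0]
[184, 0, 144, 105, 11398] [256.2, 49.1]
[269, 0, 101, 143, 2225] [334.2, 79.4]
```

View pics/c4.png

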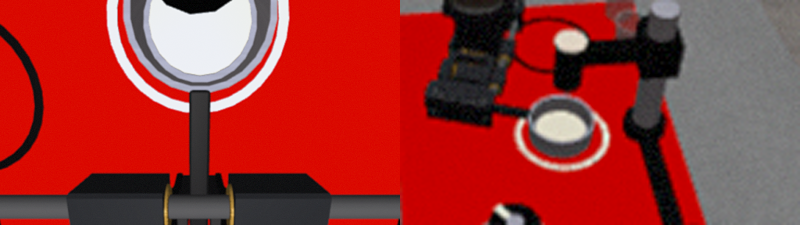

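The wrist view (left) shows the pan nearly concentric in the white ring, and the side view (right) shows it standing flat on the ring. Now I'll measure the offset numerically.

Run:
```python
from h import *
c=dict(np.load("w4.npz",allow_pickle=True)); im=c["image"]; H,S,V=cv2.split(cv2.cvtColor(im,cv2.COLOR_BGR2HSV))
B=blobs((S<60)&(V>180),40)
def circ(P):
    A=np.c_[2*P,np.ones(len(P))]; s=np.linalg.lstsq(A,(P**2).sum(1),rcond=None)[0]; return s[:2].round(4),np.sqrt(s[2]+s[:2]@s[:2]).round(4)
R=B[0][0]|B[3][0]; R[:, :]=R; ys,xs=np.nonzero(R); print("ring",circ(np.array([ray(c,p,.012)[:2] for p in zip(xs,ys)])))
m=(B[1][0]|B[2][0]).astype(np.uint8)
cn,_=cv2.findContours(m,cv2.RETR_EXTERNAL,cv2.CHAIN_APPROX_NONE); p=max(cn,key=cv2.contourArea)[:,0]
k=(p[:,1]>3)&(abs(p[:,0]-256)>16); print("rim",len(p[k]),circ(np.array([ray(c,q,.042)[:2] for q in p[k]])))
for n in("top4","side4"):
    d=dict(np.load(n+".npz")); im=d["image"]; H,S,V=cv2.split(cv2.cvtColor(im,cv2.COLOR_BGR2HSV)); w=(S<110)&(V>140)
    u,v=proj(d,[.609,.043,.02]).astype(int)
    for m_,s,ce in blobs(w,20):
        if abs(ce[0]-u)<30 and abs(ce[1]-v)<30: print(n,s,ce,ray(d,ce,.012).round(4),ray(d,ce,.02).round(4))
```

```text
ring (array([0.6104, 0.0444]), np.float64(0.0531))
rim 273 (array([0.5987, 0.0479]), np.float64(0.0257))
top4 [216, 143, 19, 19, 276] [225.2, 151.7] [0.6128 0.1103 0.012 ] [0.6106 0.1098 0.02  ]
side4 [268, 178, 35, 26, 144] [286.4, 194.2] [0.6109 0.0228 0.012 ] [0.6087 0.0157 0.02  ]
side4 [273, 181, 22, 12, 190] [284.2, 186.9] [0.6111 0.0556 0.012 ] [0.6089 0.0482 0.02  ]
```

```bash
cat > rim.py <<'E'
from h import *
import sys
from scipy.optimize import least_squares
c=dict(np.load(sys.argv[1]+".npz",allow_pickle=True)); im=c["image"]; H,S,V=cv2.split(cv2.cvtColor(im,cv2.COLOR_BGR2HSV))
# steel/grey (not red) connected around the disc, outermost boundary per angle until red
red=(S>130)&((H<12)|(H>168))
P=[]
c0=np.array([.6104,.0444])
for a in np.radians(np.arange(0,360,2)):
    for r in np.arange(.030,.050,.0003):
        u,v=proj(c,[c0[0]+r*np.cos(a),c0[1]+r*np.sin(a),.042])
        if not(2<u<509 and 2<v<381): break
        if red[int(round(v)),int(round(u))]: P.append(c0+r*np.array([np.cos(a),np.sin(a)])); break
P=np.array(P); f=least_squares(lambda q:np.hypot(*(P-q[:2]).T)-q[2],[*c0,.04],loss="soft_l1",f_scale=.001)
print(len(P),"rim",f.x.round(4),"offset mm",((f.x[:2]-c0)*1000).round(1),"res",np.median(abs(f.fun)).round(4))
g=least_squares(lambda q:np.hypot(*(P-q).T)-.04,c0,loss="soft_l1",f_scale=.001); print("R40",g.x.round(4),((g.x-c0)*1000).round(1))
E
python3 rim.py w4
```

```text
87 rim [0.6078 0.0441 0.0396] offset mm [-2.6 -0.3] res 0.0002
R40 [0.6083 0.0439] [-2.1 -0.5]
```

The pan is about 2.4 mm from the ring's centre, well within the 12 mm allowed. Release, then rise straight up.

{"op": "move_arm", "data": {"targets": "0 0 0 0; 0 0 0 0; 0 0 0 0; 0 0 0 0; 0 0 0 0; 0 0 0 0; 0 0 0.2 0; 0 0 0.6 0; 0 0 0.8 0; 0 0 0.8 0", "gripper": 45}}

```text
time_s: 8.63
tcp_pos: [0.512, 0.0844, 0.058]
ee_rot: [[0.922, -0.388, -0.001], [-0.388, -0.922, -0.001], [-0.001, 0.001, -1.0]]
wrist_force: [1.0, 0.4, 0.6]
gripper_width: 0.518
gripper_force: 0.0
```

{"op": "move_arm", "data": {"targets": "0 0 0.9 0; 0 0 0.9 0; 0 0 0.9 0; 0 -0.5 0.5 0; 0 -0.8 0 0; 0 -0.8 0 0; 0 -0.8 0 0; 0 -0.8 0 0; 0 -0.8 0 0; 0 -0.8 0 0", "gripper": 87}}

```text
time_s: 9.47
tcp_pos: [0.5122, -0.0489, 0.1378]
ee_rot: [[0.922, -0.388, 0.0], [-0.388, -0.922, 0.0], [0.0, -0.0, -1.0]]
wrist_force: [-0.3, 0.6, -0.0]
gripper_width: 0.996
gripper_force: 0.0
```

```bash
python3 ck.py w5
```

```text
[ 0.5122 -0.0489  0.1378] -22.81 [[-0.388, 0.892, 0.234, 0.577], [-0.922, -0.375, -0.098, -0.075], [0.0, -0.253, 0.967, 0.327], [0.0, 0.0, 0.0, 1.0]]
[64, 59, 120, 122, 6191] [125.7, 119.8]
[0, 100, 42, 72, 2400] [17.4, 138.1]
[310, 143, 37, 41, 616] [329.3, 160.3]
```

```bash
cat > wh.py <<'E'
from h import *
import sys
c=dict(np.load(sys.argv[1]+".npz",allow_pickle=True)); im=c["image"]; H,S,V=cv2.split(cv2.cvtColor(im,cv2.COLOR_BGR2HSV))
u,v=proj(c,[.5165,-.121,.066]); print("pred",u,v)
# rectify wheel top plane z=.066, 0.5mm/px, 60mm half
N=160; xy=[(.5165+(N/2-j)*.0006,-.121+(N/2-i)*.0006) for j in range(N) for i in range(N)]
uv=np.array([proj(c,[*p,.066]) for p in xy]).astype(np.float32).reshape(N,N,2)
r=cv2.remap(im,uv[...,0].copy(),uv[...,1].copy(),cv2.INTER_LINEAR,borderValue=(255,0,255))
cv2.imwrite("pics/%s_rect.png"%sys.argv[1],cv2.resize(r,None,fx=3.5,fy=3.5,interpolation=cv2.INTER_CUBIC))
h,s,vv=cv2.split(cv2.cvtColor(r,cv2.COLOR_BGR2HSV))
def W(p): return np.round([.5165+(N/2-p[1])*.0006,-.121+(N/2-p[0])*.0006],4)
for nm,m in(("white",(s<40)&(vv>200)),("light",(s<90)&(vv>120)),("dark",vv<70),("yellow",(h>20)&(h<35)&(s>120))):
    for b,st,ce in blobs(m,25): print(nm,st,ce,W(ce))
E
python3 wh.py w5
```

```text
pred 337.00361720103655 154.5640531337663
white [36, 64, 53, 43, 695] [61.9, 86.4] [ 0.5127 -0.1101]
white [65, 66, 9, 13, 41] [68.5, 71.3] [ 0.5217 -0.1141]
light [7, 3, 88, 123, 4410] [42.8, 65.5] [ 0.5252 -0.0987]
light [81, 4, 49, 99, 1291] [107.3, 35.5] [ 0.5432 -0.1374]
dark [31, 28, 92, 93, 5258] [78.3, 71.9] [ 0.5214 -0.12  ]
yellow [63, 0, 20, 30, 504] [72.0, 14.1] [ 0.556  -0.1162]
```

View pics/w5_rect.png

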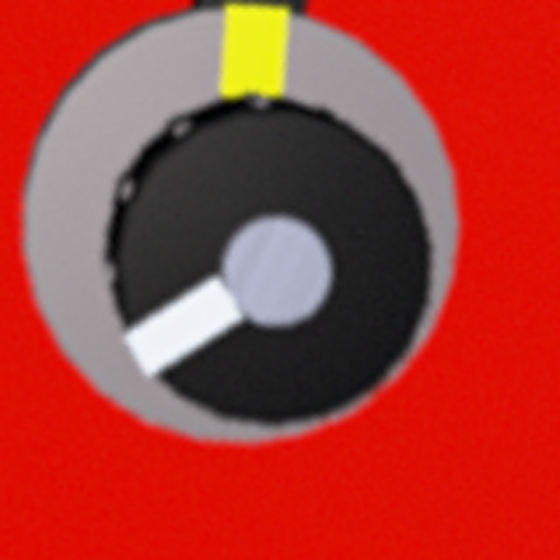

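The rectified wrist view shows the hub at (277,270) and the pointer tip at (138,355), with the yellow mark at the top at (255,50). So the wheel centre is about (0.518, -0.120), and the pointer is at 122° against the mark at about -4°, leaving about 126° clockwise. I'll go over the wheel and down.

{"op": "move_arm", "data": {"targets": "0.08 -0.8 0 0; 0.1 -0.9 0 0; 0.05 -0.75 0 0; 0 -0.4 0 0; 0 0 -0.6 0; 0 0 -0.8 0; 0 0 -0.8 0; 0 0 -0.8 0; 0 0 -0.6 0; 0 0 0 0"}}

```text
time_s: 10.35
tcp_pos: [0.5155, -0.1189, 0.0445]
ee_rot: [[0.921, -0.388, -0.007], [-0.388, -0.921, 0.0], [-0.006, 0.002, -1.0]]
wrist_force: [-0.9, -0.5, -1.7]
gripper_width: 0.999
gripper_force: 0.0
```

```bash
python3 -c "
from station import *
s=sense(); print(s['joints'],s['tcp_pos'],s['wrist_force'])"
```

```text
[  4.56633395  22.34236682 -23.83861106  -0.06890852 -44.21233316
  62.62522679] [ 0.51545479 -0.1188599   0.04446372] [-0.88984153 -0.45585372 -1.66585526]
```

{"op": "move_arm", "data": {"targets": "0 0 -0.4 0; 0 0 -0.4 0; 0 0 -0.4 0; 0 0 -0.2 0; 0 0 0 0; 0 0 0 0"}}

```text
time_s: 10.85
tcp_pos: [0.5182, -0.1192, 0.0122]
ee_rot: [[0.922, -0.388, -0.0], [-0.388, -0.922, -0.0], [-0.0, 0.0, -1.0]]
wrist_force: [0.1, -0.5, 0.7]
gripper_width: 0.998
gripper_force: 0.0
```

{"op": "move_arm", "data": {"targets": "0 0 0 0; 0 0 0 0; 0 0 0 0; 0 0 0 0; 0 0 0 0; 0 0 0 0; 0 0 0 0; 0 0 0 0", "gripper": 0}}

```text
time_s: 11.52
tcp_pos: [0.5174, -0.1203, 0.0125]
ee_rot: [[0.922, -0.388, -0.002], [-0.388, -0.922, -0.001], [-0.001, 0.002, -1.0]]
wrist_force: [-1.4, -4.6, 2.6]
gripper_width: 0.636
gripper_force: 30.0
```

Gripped at about 56 mm. Wind clockwise.

{"op": "move_arm", "data": {"targets": "0 0 0 -0.4; 0 0 0 -0.8; 0 0 0 -1; 0 0 0 -1; 0 0 0 -1; 0 0 0 -1; 0 0 0 -1; 0 0 0 -1; 0 0 0 -1; 0 0 0 -1"}}

```text
time_s: 12.35
tcp_pos: [0.5179, -0.1198, 0.0125]
ee_rot: [[0.358, -0.934, -0.001], [-0.934, -0.358, -0.001], [0.0, 0.001, -1.0]]
wrist_force: [-0.5, -2.5, 0.7]
gripper_width: 0.637
gripper_force: 30.0
```

{"op": "move_arm", "data": {"targets": "0 0 0 -1; 0 0 0 -1; 0 0 0 -1; 0 0 0 -1; 0 0 0 -1; 0 0 0 -1; 0 0 0 -1; 0 0 0 -1; 0 0 0 -1; 0 0 0 -0.8"}}

```text
time_s: 13.18
tcp_pos: [0.5186, -0.1198, 0.0125]
ee_rot: [[-0.47, -0.883, 0.001], [-0.883, 0.47, -0.001], [0.0, -0.001, -1.0]]
wrist_force: [-0.9, -3.1, -1.3]
gripper_width: 0.634
gripper_force: 30.0
```

{"op": "move_arm", "data": {"targets": "0 0 0 -1; 0 0 0 -1; 0 0 0 -1; 0 0 0 -1; 0 0 0 -1; 0 0 0 -0.8; 0 0 0 -0.4; 0 0 0 0; 0 0 0 0; 0 0 0 0"}}

```text
time_s: 14.02
tcp_pos: [0.519, -0.1201, 0.0125]
ee_rot: [[-0.856, -0.517, 0.002], [-0.517, 0.856, -0.001], [-0.001, -0.002, -1.0]]
wrist_force: [1.3, -5.9, -0.9]
gripper_width: 0.633
gripper_force: 30.0
```

Turned 126.1°. Release, rise and check.

{"op": "move_arm", "data": {"targets": "0 0 0 0; 0 0 0 0; 0 0 0 0; 0 0 0 0; 0 0 0 0; 0 0 0 0; 0 0 0.2 0; 0 0 0.6 0; 0 0 0.9 0; 0 0 1 0", "gripper": 87}}

```text
time_s: 14.85
tcp_pos: [0.5173, -0.1192, 0.08]
ee_rot: [[-0.856, -0.518, -0.003], [-0.518, 0.856, -0.0], [0.002, 0.001, -1.0]]
wrist_force: [0.2, -0.0, -0.0]
gripper_width: 0.997
gripper_force: 0.0
```

{"op": "move_arm", "data": {"targets": "0 0 0.9 0; 0 0 0.9 0; -0.5 -0.3 0.8 0; -0.8 -0.5 0.8 0; -0.8 -0.5 0.4 0; -0.8 -0.5 0 0; -0.8 -0.5 0 0; -0.4 -0.3 0 0; 0 0 0 0; 0 0 0 0"}}

```text
time_s: 15.68
tcp_pos: [0.4159, -0.1845, 0.1753]
ee_rot: [[-0.856, -0.517, 0.001], [-0.517, 0.856, -0.0], [-0.001, -0.001, -1.0]]
wrist_force: [0.6, -0.5, 0.5]
gripper_width: 1.002
gripper_force: 0.0
```

Run:
```python
from w import *
s=sense(); print(np.round(s["tcp_pos"],3),s["time_s"])
N=160
for n in("top","side"):
    c=capture(n); np.savez(n+"5.npz",**c); im=c["image"]
    xy=[(.5165+(N/2-j)*.0006,-.121+(N/2-i)*.0006) for j in range(N) for i in range(N)]
    uv=np.array([proj(c,[*p,.066]) for p in xy]).astype(np.float32).reshape(N,N,2)
    r=cv2.remap(im,uv[...,0].copy(),uv[...,1].copy(),cv2.INTER_CUBIC)
    h,sa,v=cv2.split(cv2.cvtColor(r,cv2.COLOR_BGR2HSV))
    W=lambda p:np.round([.5165+(N/2-p[1])*.0006,-.121+(N/2-p[0])*.0006],4)
    for nm,m in(("light",(sa<90)&(v>150)),("yellow",(h>18)&(h<36)&(sa>110)&(v>90))):
        for b,st,ce in blobs(m,30): print(n,nm,st,W(ce))
    # bystanders: change against the start picture
    o=dict(np.load(n+".npz"))["image"]; df=cv2.absdiff(im,o).max(2)>50
    print(n,"changed",[(st,ce) for b,st,ce in blobs(df,40)])
    H,S,V=cv2.split(cv2.cvtColor(im,cv2.COLOR_BGR2HSV))
    print("pan whites",[(st,ray(c,ce,.02).round(3)) for b,st,ce in blobs((S<110)&(V>140),30) if abs(ray(c,ce,.02)[0]-.609)<.06 and abs(ray(c,ce,.02)[1]-.043)<.06])
```

```text
[ 0.416 -0.184  0.175] 15.6833
top light [0, 0, 160, 160, 22064] [ 0.5171 -0.119 ]
top changed [([174, 131, 38, 62, 810], [194.3, 151.3]), ([225, 140, 172, 156, 10145], [301.5, 202.2]), ([0, 293, 38, 42, 863], [20.7, 311.7]), ([244, 296, 66, 21, 302], [277.3, 301.4]), ([256, 301, 42, 37, 1093], [277.4, 316.0]), ([242, 334, 47, 32, 573], [264.6, 346.0]), ([189, 351, 54, 33, 932], [217.7, 371.3]), ([248, 360, 34, 7, 158], [263.7, 362.9]), ([284, 367, 27, 17, 242], [297.9, 374.2]), ([243, 375, 47, 9, 322], [267.7, 379.9])]
pan whites []
side light [66, 29, 29, 61, 1060] [ 0.528  -0.1215]
side yellow [118, 15, 26, 36, 706] [ 0.5456 -0.1515]
side changed [([7, 0, 81, 5, 227], [36.5, 1.2]), ([97, 0, 231, 229, 12850], [214.8, 106.1]), ([79, 6, 7, 18, 76], [81.3, 13.8]), ([12, 13, 57, 61, 1510], [39.7, 49.7]), ([36, 80, 18, 21, 234], [44.8, 87.9]), ([56, 81, 35, 80, 974], [73.5, 125.9]), ([0, 105, 25, 70, 897], [8.0, 149.9]), ([316, 150, 15, 12, 76], [324.2, 156.8]), ([0, 162, 37, 47, 741], [14.1, 188.6]), ([79, 169, 15, 29, 180], [86.9, 183.7]), ([95, 172, 14, 35, 295], [102.2, 189.5]), ([11, 185, 30, 34, 278], [27.3, 210.5]), ([44, 192, 34, 10, 227], [61.7, 195.7]), ([43, 214, 19, 12, 109], [51.7, 218.7])]
pan whites [([273, 181, 24, 13, 195], array([0.609, 0.048, 0.02 ])), ([268, 181, 35, 23, 139], array([0.609, 0.014, 0.02 ]))]
```

Run:
```python
from h import *
N=160
def run(n):
    c=dict(np.load(n+".npz")); im=c["image"]
    xy=[(.5165+(N/2-j)*.0006,-.121+(N/2-i)*.0006) for j in range(N) for i in range(N)]
    uv=np.array([proj(c,[*p,.066]) for p in xy]).astype(np.float32).reshape(N,N,2)
    r=cv2.remap(im,uv[...,0].copy(),uv[...,1].copy(),cv2.INTER_CUBIC)
    h,sa,v=cv2.split(cv2.cvtColor(r,cv2.COLOR_BGR2HSV))
    b=max(blobs((sa<90)&(v>150),30),key=lambda t:t[1][4]*(t[1][2]<100))
    ys,xs=np.nonzero(b[0]); X=.5165+(80-ys)*.0006; Y=-.121+(80-xs)*.0006
    P=np.c_[X,Y]; U,s,Vt=np.linalg.svd(P-P.mean(0),full_matrices=False); 
    print(n,"centroid",P.mean(0).round(4),"axis deg",np.degrees(np.arctan2(Vt[0,1],Vt[0,0])).round(1),"sv",s.round(3)); 
    t=(P-P.mean(0))@Vt[0]; print("ends",(P.mean(0)+Vt[0]*t.min()).round(4),(P.mean(0)+Vt[0]*t.max()).round(4))
run("side"); run("side5")
# bystander patches in side and top
for n in("side","top"):
    a=dict(np.load(n+".npz"));b=dict(np.load(n+"5.npz"))
    for nm,(x,y,w,h) in ({"jar":(250,75,26,52),"vial":(300,122,14,28),"beaker":(302,140,12,14),"roll":(285,315,48,60)} if n=="side" else {"jar":(75,122,40,38),"vial+beaker":(166,96,46,26),"roll":(410,150,40,36)}).items():
        print(n,nm,cv2.absdiff(a["image"],b["image"])[y:y+h,x:x+w].mean().round(1))
```

```text
side centroid [ 0.5141 -0.1129] axis deg 124.7 sv [0.301 0.096]
ends [ 0.5232 -0.1259] [ 0.5037 -0.0978]
side5 centroid [ 0.528  -0.1215] axis deg 171.3 sv [0.342 0.107]
ends [ 0.5473 -0.1245] [ 0.5112 -0.119 ]
side jar 8.5
side vial 8.5
side beaker 9.1
side roll 10.9
top jar 1.6
top vial+beaker 1.9
top roll 2.0
```

The pointer is at about -4 to -9° against the mark at -4°, which is within tolerance. The pan is unchanged, the bystanders haven't moved and the arm is clear, so I'm handing in.

```bash
python3 -c "
from station import *
print(finish_job())"
```

```text
the job is handed in; nothing more can be done
None
```

I handed the job in at about 16 s without getting a verdict back: the pan stands flat about 2.4 mm from the white ring's centre, the wheel turned 126° clockwise to within about 5° of the yellow mark, and the jar, roll, vial and beaker look unmoved.

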